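# Hang a suspension bracket on the revolving bracket tree

## Task

Turn the bracket tree until its one empty arm stands in line over the steel pointer on the foot, then hang the loose H-shaped aluminium bracket on that arm: eye over the pin, legs astride the arm. Press it gently, never with more than about 25 N, until the white sleeve under it has gone all the way down to its stop, then let go. The bracket should be left hanging there upright with the arm still over the pointer, and the other things on the bench left where they are.

Things in the scene. Friction and masses are not known exactly. Their poses are not given: they have to be found in the camera images.
- bracket: Loose H-shaped aluminium bracket, 28 x 50 x 92 mm, 0.1 kg, standing on its legs. Origin midway between the feet; z up. Straps 20 mm wide, 4 thick at y = +-23 mm, full height, joined by a level eye plate (z 26 to 31 mm, 13 mm vertical hole at x = y = 0) and on top by a grip bar along y, 12 mm wide in x, z 84 to 92 mm. Open window below the bar, 42 mm wide in y. Half turn: same.
- tree_base: Fixed foot of the bracket tree: dark steel disc, 140 mm across, with an upright post. Origin on the table under the post axis; z up. On the post turns a head with four level arms (10 mm thick), 90 degrees apart, each with an upturned pin 90 mm from the axis. The post telescopes: the arm axes stand 100 to 116 mm above the table, NOT measured: feel or see it. Hub top 20 mm above the arm axes.
- pointer (a point): Point on the small steel pointer (30 x 8 x 6 mm, on the table at the foot's edge, in the foot's -x, roughly towards the robot), 90 mm from the foot's axis: the empty pin must end above it. Pins are 9 mm thick with tapered tip, top 49 mm above the arm axis. Bracket fully home: its origin 11 mm below the arm axis, pin through the eye, a leg either side of the arm, bracket x along the arm.
- tree (a joint): Angle of the turning head, rad, counterclockwise from above; 0 or 6.283 = empty arm over the pointer. At j the empty pin lies at (-90 cos j, -90 sin j) mm in the foot's x, y. Turns from -3.0 to 9.3, drag about 0.12 N m, stays where left. The other three arms carry brackets like the loose one, fixed to the tree, reaching 81 mm above the arm axes.
- sleeve (a joint): Height in m of the white plastic sleeve (20 mm across, 10 mm tall, tight sliding fit on the empty pin) above its stop: 0 = fully down, its top then 15 mm above the arm axis. Starts raised 6 to 12 mm; drags with about 5 N and stays where left; a bracket's weight does not move it.
- spool: bystander: white solder spool, 56 mm across, 46 mm tall; origin under its centre
- flux_jar: bystander: jar with black cap, 56 mm across, 60 mm tall; origin under its centre
- screwdriver: bystander: screwdriver lying on the table; origin under it
- angle: bystander: small aluminium angle, 40 x 30 x 34 mm, no eye or handle; origin under its foot
- endcap: bystander: grey plastic end cap, 36 x 22 x 20 mm; origin under it
- brush: bystander: brush lying on the table; origin under it
Things that resemble listed ones, but are neither listed nor needed, are in the scene too. Of the things like the bracket, leave any that is blue, pink or turquoise; of the rest the smaller one is meant.

How it is judged:
By the outcome, as a careful person would: the job done as asked, in the order asked, and still so for the second after the job is handed in, with the robot touching nothing.
It also fails if it takes over 72 s, if anything falls off the work surface, if the arm or the gripper's body presses on something with over 40 N, if the wrist force passes 120 N, or if a joint passes its speed limit or range.

## Robot

A 6-joint arm with a two-finger parallel gripper is mounted at the origin on the work surface. World frame = base frame: x ahead of the robot, y to its left, z up, the work surface at z = 0. Lengths are in mm, angles in rad, forces in N, time in s.
With the tool pointing down it reaches from about 350 to 775 mm from the base axis. Payload 7.3 kg.
Tool frame: the origin (TCP) lies at the very end of the fingers, on their centre line; the grasp point (between the pads) lies 19 mm behind it; x points along the fingers, y is the direction in which the jaws open and shut, and the axes are right-handed (so a half turn about x gives the same grasp; the last joint's range is limited). The gripper opens to 92 mm and grips with 3 to 60 N. Pads are 19 mm wide; open, the fingers measure 130 mm over their backs; the gripper's body (75 mm by 190 mm) begins 47 mm behind the grasp point.
Start: joints at [-1.455, 0.342, 1.524, -0, 1.275, -0.146], TCP at [135.902, -507.125, 226.741] pointing down, gripper open.
Joint ranges: [-2.53, 2.53], [-0.77, 2.02], [0.04, 2.7], [-1, 4.14], [0.28, 2.66], [-3.11, 3.11]. Speed limits (rad/s): [2.57, 2.57, 3.14, 3.14, 3.14, 3.14].

## Interface

Orientations are given as [roll, pitch, yaw] about the fixed x, y, z axes, in that order (R = Rz(yaw) Ry(pitch) Rx(roll)).
In Python, from plant import bot gives the robot as it stands.
- The arm moves only by the tool step_arm, never from a script. Its argument "targets" is a list that holds one entry, the list of rows, each a list of 4 numbers: the shift along the tool's x, y, z in m, then the turn about the tool's x in degrees. A call has exactly 5 rows; each row is the pose to reach, as a shift and turn from the pose measured when the call began, along the tool's axes at that moment; what a row does not reach only later rows make up. A row lasts 1/12 s, in which the tool goes at most 41.7 mm and 7.16 degrees, less where a joint would pass 70% of its speed; a pose out of reach is approached as far as the arm can. A call with a gripper value outside its range is refused whole. "jaw" is the closure, from 0 (fully open) to 1 (shut), set as the call begins (left out, the last holds). The fingers move at their own pace and stop on an object; the grip force is fixed at half the most. Time passes only in rows, so rows that repeat a pose let the fingers close, or fill a call up. It gives the time, the measured TCP pose, the force and the opening at its end, in the units of the state.
- bot.get_obs(): the state, without advancing time (a new reading comes with each control period).
- bot.capture(name): name is "side" or "top" or "wrist"; returns a dict with "color" (420x560x3 uint8, red, green, blue), "depth" (420x560 float32, mm along the optical axis (not along the pixel's ray), 0 where there is no reading), "fov_y" (degrees; the focal length in pixels is half the picture's height over the tangent of half this angle, whatever the lens; pixels are square), "cx", "cy" (the principal point, pixels), "rvec" (rotation vector, rad) and "tvec" (3), from world to camera coordinates, as OpenCV has them. Camera axes: x right, y down, z forward; pixel columns grow to the right and rows downward; lengths in mm; the calibration is good to about 2 mm. A picture is of the moment at which its call begins.
- bot.close_job(): hands the job in, once; it reports no verdict.
The state is a dict: "time": time; "joint_positions": joint angles; "dq": joint speeds; "tau": joint torques, N m; "tool_pos": TCP position; "tcp_rot": TCP orientation; "contact_force": force on the tool from outside, world axes, zero at the start; "moment": the same for the moment, N m; "grip_width": finger opening in mm.
Only numpy, scipy, OpenCV 4.12 (cv2) and the standard library are available. Lean on these libraries where they do the work, as an engineer would, in place of code of your own. Each camera call takes 0.05 s, during which the arm holds its last target. There are 200 camera calls.

## Working session

There is one attempt and no reset: what is moved stays moved. The work goes in short steps, Python scripts to look and compute and a tool call to move; the robot and the scene stay as the last step left them, time stands still between calls to the robot, and variables do not carry over. Pictures are saved under pics/ and viewed, about 8 in all and at most 12, crops included, and the job is handed in when it is done.

Besides the shell and the picture viewer there is one more tool, called after "Emit:" by a JSON object that holds its "fn" and its "kwargs", one argument or row to a line. step_arm: Moves the arm, as the interface text tells. Its arguments: {"type":"object","properties":{"targets":{"type":"array","items":{"type":"array","items":{"type":"array","items":{"type":"number"}}}},"jaw":{"type":"number"}},"required":["targets"]}

```bash
mkdir -p pics; cat > h.py <<'E'
import numpy as np, cv2, pickle
from plant import bot
def cap(n,tag):
    c=bot.capture(n); pickle.dump(c,open(f'pics/{tag}.pkl','wb'))
    cv2.imwrite(f'pics/{tag}.png',cv2.cvtColor(c['color'],cv2.COLOR_RGB2BGR)); return c
def load(tag): return pickle.load(open(f'pics/{tag}.pkl','rb'))
def cloud(c):
    d=c['depth'];h,w=d.shape;f=h/2/np.tan(np.radians(c['fov_y'])/2)
    u,v=np.meshgrid(np.arange(w),np.arange(h))
    P=np.stack([(u-c['cx'])/f*d,(v-c['cy'])/f*d,d],-1)
    R=cv2.Rodrigues(np.array(c['rvec'],float))[0]
    W=(P-np.array(c['tvec']).ravel())@R; W[d==0]=np.nan; return W
def ray(c,u,v,z):
    h=c['depth'].shape[0];f=h/2/np.tan(np.radians(c['fov_y'])/2)
    R=cv2.Rodrigues(np.array(c['rvec'],float))[0];t=np.array(c['tvec']).ravel()
    o=-R.T@t;d=R.T@np.array([(u-c['cx'])/f,(v-c['cy'])/f,1]);return o+d*(z-o[2])/d[2]
def obs():
    o=bot.get_obs()
    for k in ['time','tool_pos','tcp_rot','contact_force','moment','grip_width','joint_positions']: print(k,np.round(o[k],3))
    return o
E
python3 - <<'E'
from h import *
a=cap('top','t0');b=cap('side','s0');cap('wrist','w0');obs()
for c in(a,b): 
    R=cv2.Rodrigues(np.array(c['rvec'],float))[0];print(-R.T@np.array(c['tvec']).ravel(),c['fov_y'],c['cx'],c['cy'])
E
```

```text
time 0.15
tool_pos [ 135.867 -506.808  226.207]
tcp_rot [-1.713  1.57   1.69 ]
contact_force [-0.553 -0.896 -0.466]
moment [-0.006 -0.05   0.024]
grip_width 92.095
joint_positions [-1.455  0.343  1.525 -0.     1.275 -0.146]
[ 403.96632164   24.64724345 1479.57795075] 45.38072905139186 277.75278729511297 207.58876599204
[ 441.6083413  -517.31851256  751.24150131] 53.95558565967176 270.5023208866058 208.0085978423924
```

View pics/t0.png

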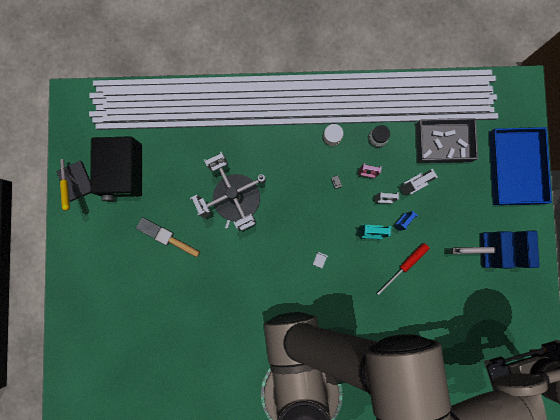

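View pics/s0.png

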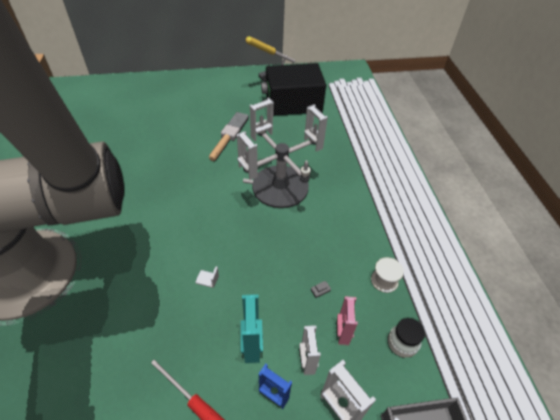

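The top view shows the tree at (235,197), its empty arm to the pin at (262,178) and the pointer at about (227,224). The loose aluminium brackets are a small one at (388,198) and a large one at (422,180), so the small one is meant.

```bash
python3 - <<'E'
from h import *
c=load('t0');W=cloud(c)
im=cv2.imread('pics/t0.png')
A=cv2.resize(im[145:240,185:285],None,fx=5.5,fy=5.5,interpolation=2)
B=cv2.resize(im[145:240,340:380+5],None,fx=5.5,fy=5.5,interpolation=2)
s=cv2.imread('pics/s0.png');
B=cv2.resize(im[180:215,368:412],(247,196),interpolation=2); C=cv2.resize(s[310:385,285:340],(247,326),interpolation=2)
cv2.imwrite('pics/c1.png',np.hstack([A,np.vstack([B,C])]))
S=load('s0');V=cloud(S)
def show(n,P,m):
    print(n,m.sum(),np.round(np.nanmedian(P[m],0),1),np.round(np.nanmin(P[m],0),1),np.round(np.nanmax(P[m],0),1))
def sub(W,u0,u1,v0,v1,zl,zh):
    m=np.zeros(W.shape[:2],bool);m[v0:v1,u0:u1]=1
    with np.errstate(all='ignore'): return m&(W[...,2]>zl)&(W[...,2]<zh)
for n,P,m in [('br top',W,sub(W,370,405,185,210,80,100)),('br top side',V,sub(V,290,330,315,380,82,98)),('eye top',W,sub(W,370,405,185,210,20,40)),
 ('hub',W,sub(W,225,245,187,207,115,145)),('hubside',V,sub(V,270,295,140,160,115,145)),('pin',W,sub(W,254,270,170,188,128,175)),('pinside',V,sub(V,296,316,155,182,128,175)),
 ('arm',W,sub(W,240,258,178,195,80,130)),('foot',W,sub(W,205,265,170,225,3,40)),('ptr',W,sub(W,218,236,219,232,2,20)),('big',W,sub(W,400,440,165,195,50,140)),('t',W,sub(W,300,400,250,300,-20,20))]: show(n,P,m)
m=sub(W,370,405,185,210,80,100)
print(cv2.minAreaRect(W[m][:,:2].astype(np.float32)))
m=sub(V,290,330,315,380,82,98);print(cv2.minAreaRect(V[m][:,:2].astype(np.float32)))
for u,v in[(0,0)]:pass
E
```

```text
br top 100 [ 555.8 -253.3   91.2] [ 545.  -280.7   81.3] [ 564.7 -229.3   99. ]
br top side 287 [ 555.4 -259.4   91.4] [ 544.5 -321.8   82.1] [ 566.4 -231.2   97.9]
eye top 80 [ 548.9 -261.5   30.4] [ 542.4 -313.5   20.3] [ 589.5 -228.8   38.6]
hub 145 [567.5 175.3 129.9] [532.8 144.1 115.1] [585.1 196.7 139.6]
hubside 224 [567.6 169.8 128.3] [540.1 151.7 115. ] [600.8 222.7 133.7]
pin 42 [605.6  95.9 138.9] [597.3  88.1 131. ] [616.8 104.1 159.8]
pinside 92 [605.5  90.7 137.4] [597.4  83.1 128.7] [615.7 102.7 161.2]
arm 73 [590.  132.8 115.2] [577.  108.1 110.1] [606.8 155.9 122. ]
foot 1545 [565.4 179.6  11.6] [488.8  93.8   3. ] [653. 271.  40.]
ptr 85 [491.  205.9   4.5] [470.7 181.4   2. ] [506.  232.9  15.7]
big 291 [ 590.8 -334.9  125.6] [ 566.2 -376.3   50. ] [ 620.5 -304.5  135.3]
t 4969 [ 3.358e+02 -1.497e+02  1.000e-01] [ 262.2 -296.7  -12.7] [410.2  -3.7  19.1]
((554.8693237304688, -254.94906616210938), (51.31002426147461, 19.029834747314453), 89.23616027832031)
((555.4196166992188, -276.5358581542969), (21.768787384033203, 90.61001586914062), 0.0726679265499115)
```

View pics/c1.png

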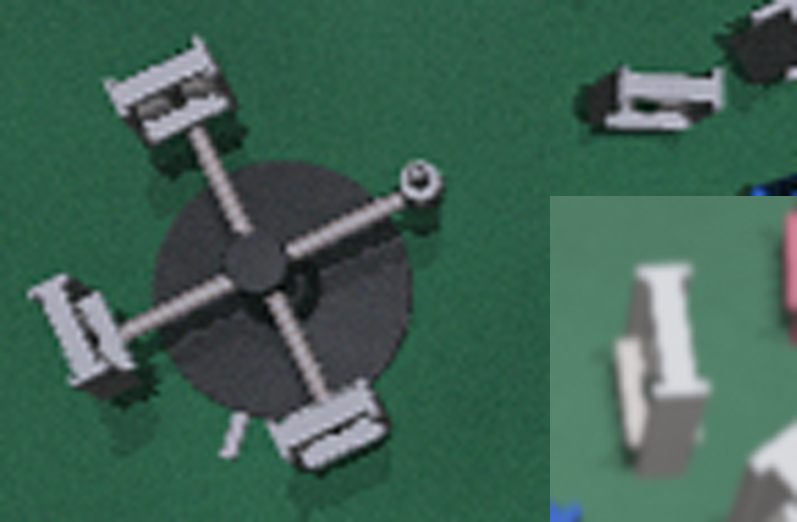

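The crop shows the foot circle centred at (236.4,197.4), the pointer running from (229.2,220.5) to (226.5,228.3), and the hub at (231.9,192.3). The pin is at (261.4,177.7) and the bracket bar at (389.6,195.2).

```bash
python3 - <<'E'
from h import *
c=load('t0');W=cloud(c)
for n,u,v,z in[('foot',236.4,197.4,11),('hub',231.9,192.3,129),('pin',261.4,177.7,137),('p1',229.2,220.5,6),('p2',226.5,228.3,6),('br',389.6,195.2,92),('brl',381,195,92),('brr',398.2,195.8,92)]:print(n,np.round(ray(c,u,v,z),1))
# hub & foot from cloud
def cl(W,cx,cy,r,zl,zh):
    m=(np.hypot(W[...,0]-cx,W[...,1]-cy)<r)&(W[...,2]>zl)&(W[...,2]<zh);return W[m]
for t in('t0','s0'):
    V=cloud(load(t))
    for n,a in[('hub',(567,173,10,120,140)),('pin',(605,95,16,128,175)),('sleeve',(605,95,16,100,128)),('brkbar',(555,-255,40,86,98)),('ptr',(483,203,12,2,12)),('foot',(566,170,68,5,18))]:
        P=cl(V,*a);print(t,n,len(P),np.round(np.median(P,0),1),np.round((P.min(0)+P.max(0))/2,1), np.round(np.percentile(P[:,2],[5,95]),1))
    P=cl(V,566,171,85,100,122);r=np.hypot(P[:,0]-567,P[:,1]-173);P=P[(r>25)&(r<70)]
    th=np.degrees(np.arctan2(P[:,1]-172,P[:,0]-567));h=np.histogram(th%90,30,(0,90));print(h[0],np.median(P[:,2]))
    P=cl(V,555,-255,40,86,98);print(cv2.minAreaRect(P[:,:2].astype(np.float32)))
E
```

```text
foot [568.5 176.4  11. ]
hub [569.5 176.3 129. ]
pin [606.3  95.  137. ]
p1 [501.1 199.1   6. ]
p2 [478.3 207.4   6. ]
br [ 555.5 -256.6   92. ]
brl [ 556.6 -233.    92. ]
brr [ 553.3 -280.2   92. ]
t0 hub 47 [567.  172.9 132. ] [567.1 172.6 130. ] [124.6 138.3]
t0 pin 42 [605.6  95.9 138.9] [607.   96.1 145.4] [131.8 157.3]
t0 sleeve 19 [600.  100.  115.9] [603.2  97.6 119.3] [110.7 121.3]
t0 brkbar 90 [ 555.9 -252.4   91.2] [ 554.9 -255.3   91.9] [87.2 96.4]
t0 ptr 25 [485.  203.3   4.3] [483.7 204.4   6.5] [2.6 7.4]
t0 foot 1012 [562.4 168.   12.5] [567.3 170.6  11.5] [ 7.3 17.1]
[ 0  3  1  8 14 23 32 33 32 30 29 16  9  5  3  1  0  0  0  0  0  0  0  0
  0  0  0  0  0  0] 115.50877761893258
((554.8663330078125, -255.17247009277344), (50.86317443847656, 19.029834747314453), 89.23616027832031)
s0 hub 42 [567.4 172.5 131.3] [566.9 172.9 126.9] [129.3 133.2]
s0 pin 92 [605.5  90.7 137.4] [606.6  92.9 145. ] [129.5 159.1]
s0 sleeve 75 [604.3  89.  115.9] [606.4  94.5 116.9] [108.4 119.7]
s0 brkbar 263 [ 555.5 -258.5   91.5] [ 555.4 -257.1   90.7] [88.6 93.3]
s0 ptr 18 [486.3 203.4   5.2] [487.2 204.8   5.4] [3.7 6.4]
s0 foot 1401 [558.4 155.3  11.8] [566.8 170.5  11.6] [ 8.2 15.5]
[ 0  0  0  0  2 10 28 76 90 49 15  8  3  0  0  0  0  0  0  0  0  0  0  0
  0  0  0  0  0  0] 114.79437918723283
((555.7395629882812, -257.1372985839844), (51.01884841918945, 19.60456657409668), 87.461181640625)
```

Emit:
{"fn": "step_arm", "kwargs": {
  "targets": [
    [[0,-0.023,-0.0305,0],[0,-0.046,-0.061,0],[0,-0.069,-0.0915,0],[0,-0.092,-0.122,0],[0,-0.115,-0.1525,0]]
  ]
}}

```text
time: 0.57
tool_pos: [254.0, -354.6, 226.2]
tcp_rot: [-1.688, 1.569, 1.714]
contact_force: [0.8, -0.7, -0.5]
grip_width: 91.8
```

Emit:
{"fn": "step_arm", "kwargs": {
  "targets": [
    [[0,-0.023,-0.0305,0],[0,-0.046,-0.061,0],[0,-0.069,-0.0915,0],[0,-0.092,-0.122,0],[0,-0.115,-0.1525,0]]
  ]
}}

```text
time: 0.98
tool_pos: [372.3, -202.4, 226.4]
tcp_rot: [-1.696, 1.569, 1.707]
contact_force: [1.1, 0.0, -0.5]
grip_width: 91.8
```

Emit:
{"fn": "step_arm", "kwargs": {
  "targets": [
    [[0,-0.023,-0.0305,0],[0,-0.046,-0.061,0],[0,-0.069,-0.0915,0],[0,-0.092,-0.122,0],[0,-0.115,-0.1525,0]]
  ]
}}

```text
time: 1.4
tool_pos: [490.7, -50.0, 226.5]
tcp_rot: [-1.564, 1.569, 1.839]
contact_force: [1.3, -0.8, 0.4]
grip_width: 91.9
```

Emit:
{"fn": "step_arm", "kwargs": {
  "targets": [
    [[0,0,0,-7],[0,0,0,-14],[0,0,0,-21],[0,0,0,-28],[0,0,0,-35]]
  ]
}}

```text
time: 1.82
tool_pos: [490.6, -49.8, 226.2]
tcp_rot: [-1.829, 1.569, 2.191]
contact_force: [0.2, -1.2, -0.2]
grip_width: 91.5
```

Emit:
{"fn": "step_arm", "kwargs": {
  "targets": [
    [[0,0,0,-7],[0,0,0,-14],[0,0,0,-21],[0,0,0,-28],[0,0,0,-35]]
  ]
}}

```text
time: 2.23
tool_pos: [490.4, -49.7, 225.9]
tcp_rot: [-2.273, 1.568, 2.365]
contact_force: [0.4, -0.1, -0.3]
grip_width: 92.1
```

Emit:
{"fn": "step_arm", "kwargs": {
  "targets": [
    [[0,0,0,-6],[0,0,0,-12],[0,0,0,-18],[0,0,0,-24],[0,0,0,-30]]
  ]
}}

```text
time: 2.65
tool_pos: [490.2, -49.6, 225.6]
tcp_rot: [-2.695, 1.568, 2.471]
contact_force: [0.2, -0.5, -0.2]
grip_width: 91.7
```

```bash
cat >> h.py <<'E'
from scipy.spatial.transform import Rotation as Ro
def to(x,y,z,phi):
    o=bot.get_obs();p=np.array(o['tool_pos']);R=Ro.from_euler('xyz',o['tcp_rot']).as_matrix()
    f=np.degrees(np.arctan2(R[1,1],R[0,1]));d=R.T@(np.array([x,y,z])-p)
    print('tcp',np.round(p,1),'phi %.1f'%f,'shift',np.round(d,1),'turn %.1f'%((f-phi+180)%360-180),'q6 %.2f'%o['joint_positions'][5],'F',np.round(o['contact_force'],1),'w %.1f t %.1f'%(o['grip_width'],o['time']))
E
python3 -c "
from h import *
to(606.3,95,226,24.8)"
```

```text
tcp [490.2 -49.6 225.6] phi 26.0 shift [ -0.4 167.7 -79.2] turn 1.2 q6 -0.71 F [ 0.2 -0.5 -0.2] w 91.7 t 2.6
```

Emit:
{"fn": "step_arm", "kwargs": {
  "targets": [
    [[0,0.034,-0.016,0.3],[0,0.067,-0.032,0.6],[0,0.101,-0.048,0.9],[0,0.134,-0.063,1.2],[0,0.1677,-0.0792,1.2]]
  ]
}}

```text
time: 3.07
tool_pos: [607.0, 96.4, 225.3]
tcp_rot: [-2.555, 1.567, 2.59]
contact_force: [1.3, -0.5, -0.6]
grip_width: 91.9
```

```bash
python3 -c "
from h import *
c=cap('wrist','w1');to(606.3,95,150,24.8)
R=cv2.Rodrigues(np.array(c['rvec'],float))[0];print(-R.T@np.array(c['tvec']).ravel(),R)
W=cloud(c);m=(np.hypot(W[...,0]-606,W[...,1]-95)<22)&(W[...,2]>100)
ys,xs=np.nonzero(m);print(xs.min(),xs.max(),ys.min(),ys.max())
for a,b in((100,122),(122,142),(142,170)):
  k=m&(W[...,2]>a)&(W[...,2]<b);P=W[k];print(a,len(P),np.round(np.median(P,0),1) if len(P) else '',np.round(P.min(0),1),np.round(P.max(0),1)) if len(P) else 0
"
```

```text
tcp [609.9 101.7 224.4] phi 24.9 shift [74.4 -6.2  4.9] turn 0.1 q6 -0.40 F [-2.1  1.8 -0.3] w 91.8 t 3.1
[575.19423579 166.6934077  383.49296308] [[ 0.908242    0.41843493 -0.00294622]
 [ 0.40211991 -0.87083836  0.28273687]
 [ 0.1157413  -0.25797823 -0.95919299]]
270 297 185 373
100 347 [600.9 106.9 116.4] [594.3  92.1 108. ] [616.8 116.7 118.6]
122 434 [603.9 101.1 137.2] [596.6  87.6 128.2] [616.3 107.4 141.6]
142 205 [605.6  99.4 156.7] [602.1  93.  142. ] [611.  101.9 162.4]
```

View pics/w1.png

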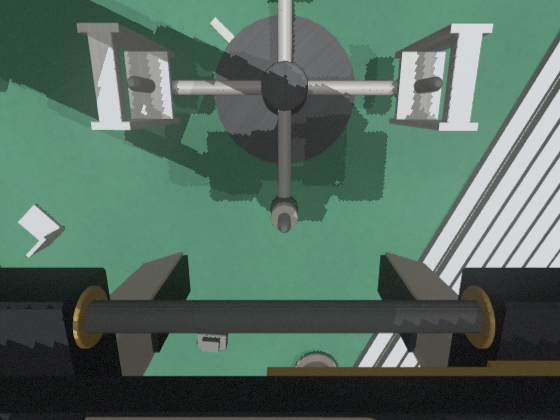

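The wrist view shows the pin tip at (285,226), midway between the fingers at (187,…) and (380,…). The arm was still moving when the picture was taken, so I'll settle over the pin, then go down and grip it.

Emit:
{"fn": "step_arm", "kwargs": {
  "targets": [
    [[0.01,-0.0062,0.0049,0],[0.025,-0.0062,0.0049,0],[0.04,-0.0062,0.0049,0],[0.05,-0.0062,0.0049,0],[0.05,-0.0062,0.0049,0]]
  ]
}}

```text
time: 3.53
tool_pos: [604.9, 94.8, 171.6]
tcp_rot: [-2.715, 1.563, 2.432]
contact_force: [-0.4, 0.5, 0.2]
grip_width: 91.4
```

```bash
python3 -c "
from h import *
c=cap('wrist','w2');to(606.3,96,144,24.8)
W=cloud(c);m=(np.hypot(W[...,0]-606,W[...,1]-96)<22)&(W[...,2]>100)
for a,b in((100,122),(122,132),(132,143),(145,152),(152,170)):
  k=m&(W[...,2]>a)&(W[...,2]<b);P=W[k];print(a,len(P),np.round(np.median(P,0),1) if len(P) else '',np.round(P.min(0),1),np.round(P.max(0),1)) if len(P) else 0
# hub
m=(np.hypot(W[...,0]-568,W[...,1]-175)<22)&(W[...,2]>120);P=W[m];print(len(P),np.round(np.median(P,0),1),(P.min(0)+P.max(0))/2)
"
```

```text
tcp [605.6  94.8 173.2] phi 24.9 shift [29.2  1.2 -0.6] turn 0.1 q6 -0.41 F [ 0.7 -0.1  0.2] w 91.8 t 3.6
100 571 [600.8 106.6 116.5] [594.   90.7 107.3] [616.5 117.5 118.4]
122 57 [601.9 105.7 130.3] [596.8  94.9 127.3] [614.4 107.5 132. ]
132 653 [603.9 100.9 137.3] [596.6  88.3 132. ] [616.4 107.5 142.9]
145 70 [604.7 101.  148.5] [602.1  97.  145.1] [609.9 101.9 152. ]
152 251 [605.6  98.9 158. ] [602.   93.4 152.2] [610.7 102.1 162.5]
3005 [569.  179.3 131.7] [569.12894998 178.98621601 131.31959196]
```

Emit:
{"fn": "step_arm", "kwargs": {
  "targets": [
    [[0.007,0.0015,0,0],[0.014,0.002,0,0],[0.021,0.002,0,0],[0.028,0.002,0,0],[0.029,0.002,0,0]]
  ]
}}

```text
time: 4.0
tool_pos: [606.5, 95.7, 142.6]
tcp_rot: [-2.703, 1.563, 2.444]
contact_force: [-0.1, 0.3, -0.3]
grip_width: 91.9
```

Emit:
{"fn": "step_arm", "kwargs": {
  "targets": [
    [[0,0,0,0],[0,0,0,0],[0,0,0,0],[0,0,0,0],[0,0,0,0]]
  ],
  "jaw": 1
}}

```text
time: 4.42
tool_pos: [606.7, 95.7, 143.0]
tcp_rot: [-2.764, 1.563, 2.384]
contact_force: [0.0, 0.1, 0.4]
grip_width: 63.1
```

Emit:
{"fn": "step_arm", "kwargs": {
  "targets": [
    [[0,0,0,0],[0,0,0,0],[0,0,0,0],[0,0,0,0],[0,0,0,0]]
  ]
}}

```text
time: 4.83
tool_pos: [606.7, 95.7, 143.0]
tcp_rot: [-2.768, 1.563, 2.379]
contact_force: [-1.6, -0.0, 1.2]
grip_width: 29.5
```

```bash
python3 -c "
from h import *
to(606.3,96,144,24.8)"
```

```text
tcp [606.7  95.7 143. ] phi 24.9 shift [-1.  -0.3 -0.4] turn 0.1 q6 -0.41 F [-1.6 -0.   1.2] w 29.5 t 4.8
```

Emit:
{"fn": "step_arm", "kwargs": {
  "targets": [
    [[0,0,0,0],[0,0,0,0],[0,0,0,0],[0,0,0,0],[0,0,0,0]]
  ]
}}

```text
time: 5.25
tool_pos: [606.8, 95.7, 143.0]
tcp_rot: [-2.78, 1.563, 2.367]
contact_force: [0.3, -0.1, -0.6]
grip_width: 7.4
```

```bash
python3 -c "
from h import *
o=obs();to(606.3,96,144,24.8)"
```

```text
time 5.25
tool_pos [606.791  95.739 142.965]
tcp_rot [-2.78   1.563  2.367]
contact_force [ 0.283 -0.143 -0.553]
moment [ 0.061 -0.166 -0.013]
grip_width 7.399
joint_positions [ 0.029  0.578  1.378  0.006  1.191 -0.408]
tcp [606.8  95.7 143. ] phi 24.9 shift [-1.  -0.3 -0.5] turn 0.1 q6 -0.41 F [ 0.3 -0.1 -0.6] w 7.4 t 5.2
```

Emit:
{"fn": "step_arm", "kwargs": {
  "targets": [
    [[0,-0.0103,-0.0006,6.6],[0,-0.0206,-0.0024,13.2],[0,-0.0305,-0.0053,19.8],[0,-0.04,-0.0094,26.4],[0,-0.049,-0.0145,33]]
  ]
}}

```text
time: 5.67
tool_pos: [556.2, 88.5, 143.1]
tcp_rot: [-2.361, 1.563, 2.204]
contact_force: [3.3, 3.6, -3.3]
grip_width: 6.8
```

```bash
python3 -c "
from h import *
o=obs();a=np.radians(-65.3-33);to(569.2+90*np.cos(a),177.5+90*np.sin(a),143,24.8-33)"
```

```text
time 5.667
tool_pos [556.163  88.48  143.052]
tcp_rot [-2.361  1.563  2.204]
contact_force [ 3.301  3.618 -3.25 ]
moment [ 0.536 -0.563 -0.045]
grip_width 6.805
joint_positions [0.018 0.49  1.535 0.007 1.121 0.162]
tcp [556.2  88.5 143.1] phi -8.4 shift [0.1 0.  0. ] turn -0.2 q6 0.16 F [ 3.3  3.6 -3.3] w 6.8 t 5.7
```

Emit:
{"fn": "step_arm", "kwargs": {
  "targets": [
    [[0,-0.0103,-0.0006,6.6],[0,-0.0206,-0.0024,13.2],[0,-0.0305,-0.0053,19.8],[0,-0.04,-0.0094,26.4],[0,-0.049,-0.0145,33]]
  ]
}}

```text
time: 6.08
tool_pos: [509.5, 109.9, 143.1]
tcp_rot: [-1.765, 1.564, 2.219]
contact_force: [3.0, -0.1, -4.9]
grip_width: 7.7
```

Emit:
{"fn": "step_arm", "kwargs": {
  "targets": [
    [[0,-0.0103,-0.0006,6.6],[0,-0.0206,-0.0024,13.2],[0,-0.0305,-0.0053,19.8],[0,-0.04,-0.0094,26.4],[0,-0.049,-0.0145,33]]
  ]
}}

```text
time: 6.5
tool_pos: [481.6, 153.2, 143.1]
tcp_rot: [-0.936, 1.563, 2.466]
contact_force: [0.9, -1.3, -2.9]
grip_width: 7.3
```

Emit:
{"fn": "step_arm", "kwargs": {
  "targets": [
    [[0,-0.0103,-0.0006,6.6],[0,-0.0206,-0.0024,13.2],[0,-0.0305,-0.0053,19.8],[0,-0.04,-0.0094,26.4],[0,-0.049,-0.0145,33]]
  ]
}}

```text
time: 6.92
tool_pos: [481.7, 204.5, 143.0]
tcp_rot: [-0.086, 1.561, 2.735]
contact_force: [-1.6, -0.3, -0.7]
grip_width: 7.4
```

```bash
python3 -c "
from h import *
c=cap('wrist','w3');cap('top','t3');a=np.radians(161.1);to(569.2+90*np.cos(a),177.5+90*np.sin(a),143,251.1)"
```

```text
tcp [482.1 205.6 143. ] phi -108.1 shift [-0.  -1.6 -1.6] turn 0.8 q6 2.13 F [-4.5  3.   0.5] w 7.4 t 7.0
```

View pics/w3.png

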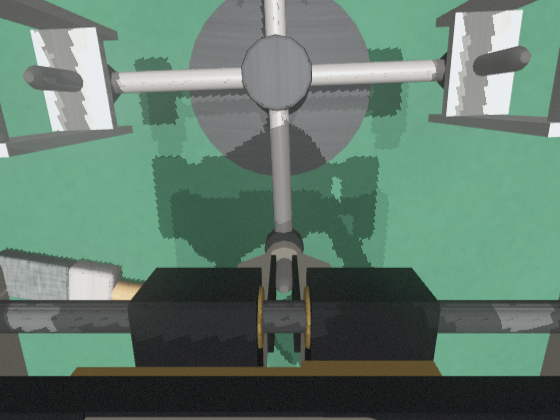

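Emit:
{"fn": "step_arm", "kwargs": {
  "targets": [
    [[0,-0.0008,-0.0008,0.4],[0,-0.0016,-0.0016,0.8],[0,-0.0016,-0.0016,0.8],[0,-0.0016,-0.0016,0.8],[0,-0.0016,-0.0016,0.8]]
  ]
}}

```text
time: 7.43
tool_pos: [482.4, 206.6, 142.9]
tcp_rot: [-0.145, 1.558, 2.669]
contact_force: [-8.5, 3.0, 4.0]
grip_width: 7.2
```

```bash
python3 - <<'E'
from h import *
to(484.1,206.6,143,251.1)
for t in('w1','w2','t0','s0','w3'):
    c=load(t);W=cloud(c);col=c['color'].astype(int)
    g=col[...,1]-col[...,0]
    r=np.hypot(W[...,0]-569,W[...,1]-177)
    m=(r>68)&(r<115)&(W[...,2]<12)&(W[...,2]>0)&(col.min(-1)>110)&(np.hypot(W[...,0]-484,W[...,1]-206)<40)
    f=(r<85)&(W[...,2]>7)&(W[...,2]<17)&(col.max(-1)<110)&(abs(g)<12)
    P=W[m];Q=W[f]
    if len(P)<5: print(t,len(P));continue
    pc,pd=P.mean(0),np.linalg.svd(P[:,:2]-P[:,:2].mean(0))[2][0]
    if len(Q)>20: (cx,cy),rad=cv2.minEnclosingCircle(Q[:,:2].astype(np.float32))
    else: cx=cy=rad=0
    print(t,len(P),pc.round(1),'dir',np.degrees(np.arctan2(pd[1],pd[0]))%180,'foot',round(cx,1),round(cy,1),round(rad,1),'ang',np.degrees(np.arctan2(pc[1]-cy,pc[0]-cx)))
    h=W[(np.hypot(W[...,0]-568,W[...,1]-177)<25)&(W[...,2]>126)&(W[...,2]<138)]
    if len(h):
        (hx,hy),hr=cv2.minEnclosingCircle(h[:,:2].astype(np.float32));print('  hub',round(hx,1),round(hy,1),round(hr,1),'ang',np.degrees(np.arctan2(pc[1]-hy,pc[0]-hx)))
c=load('w2')['color'];im=cv2.resize(c[0:200,150:420],None,fx=2.9,fy=2.9,interpolation=2);cv2.imwrite('pics/c2.png',im[...,::-1])
E
```

```text
tcp [482.4 206.6 142.9] phi -108.7 shift [-0.1 -0.6 -1.6] turn 0.2 q6 2.15 F [-8.5  3.   4. ] w 7.2 t 7.4
w1 260 [490.9 206.3   5.8] dir 161.72021952051975 foot 568.9 179.3 69.8 ang 160.90492214726655
  hub 569.1 178.9 15.9 ang 160.65634522077613
w2 360 [490.9 206.4   5.7] dir 159.89074512783398 foot 569.1 178.9 69.7 ang 160.59883745586433
  hub 569.1 179.1 15.9 ang 160.77443684157294
t0 18 [493.  205.5   4.2] dir 161.26845781039526 foot 569.1 178.0 69.3 ang 160.13590974905142
  hub 569.7 178.5 15.9 ang 160.620809703315
s0 30 [491.  204.1   4.8] dir 157.8469277955343 foot 568.4 174.7 70.4 ang 159.20473915642893
  hub 569.0 175.4 16.9 ang 159.794020792321
w3 0
```

View pics/c2.png

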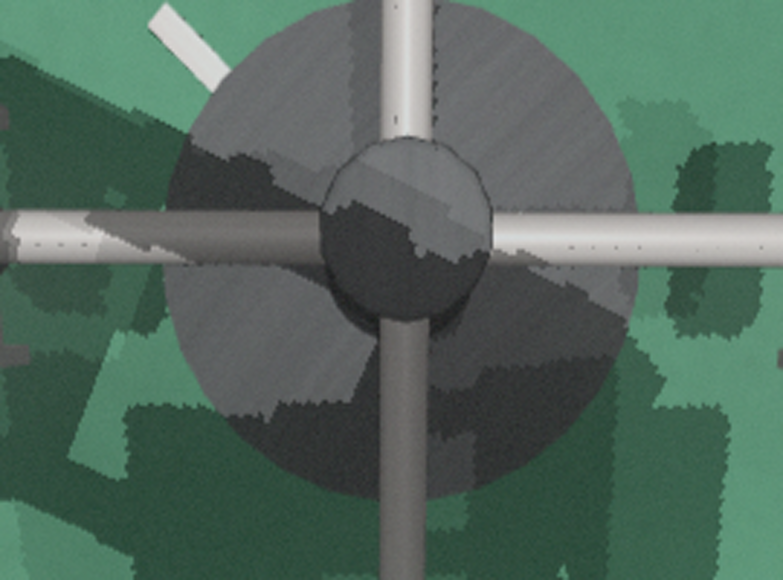

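The crop shows the pointer running up-left from the foot's rim at about (225,80) to (165,15). Depth puts its angle at about 160.6°. I'll release, rise and check the arm's angle the same way.

Emit:
{"fn": "step_arm", "kwargs": {
  "targets": [
    [[0,0,0,0],[0,0,0,0],[0,0,0,0],[0,0,0,0],[0,0,0,0]]
  ],
  "jaw": 0.6
}}

```text
time: 7.85
tool_pos: [482.8, 206.3, 143.0]
tcp_rot: [-0.17, 1.559, 2.644]
contact_force: [-0.1, -0.4, -0.1]
grip_width: 34.8
```

Emit:
{"fn": "step_arm", "kwargs": {
  "targets": [
    [[-0.01,0,0,0],[-0.025,0,0,0],[-0.04,0,0,0],[-0.055,0,0,0],[-0.06,0,0,0]]
  ]
}}

```text
time: 8.27
tool_pos: [484.7, 206.2, 205.9]
tcp_rot: [-0.494, 1.561, 2.321]
contact_force: [0.6, 1.5, 0.5]
grip_width: 36.9
```

```bash
cat > arm.py <<'E'
from h import *
import sys
to(484.1,206.6,143,251.1)
for n in('wrist','top','side'):
    c=cap(n,n[0]+sys.argv[1]);W=cloud(c)
    h=W[(np.hypot(W[...,0]-568,W[...,1]-177)<25)&(W[...,2]>126)&(W[...,2]<138)]
    if not len(h): print(n,'no hub');continue
    (hx,hy),hr=cv2.minEnclosingCircle(h[:,:2].astype(np.float32))
    r=np.hypot(W[...,0]-hx,W[...,1]-hy);th=np.degrees(np.arctan2(W[...,1]-hy,W[...,0]-hx))
    e=((th-160.7+180)%360-180)
    m=(r>25)&(r<70)&(W[...,2]>105)&(W[...,2]<121)&(abs(e)<14)
    k=(r>84)&(r<96)&(W[...,2]>150)&(W[...,2]<165)&(abs(e)<12)
    print(n,'hub',round(hx,1),round(hy,1),'arm',m.sum(),'ang-160.7: fit',np.median(e[m]).round(2),
      'perp', np.degrees(np.polyfit(r[m],r[m]*np.sin(np.radians(e[m])),1)[0]).round(2) if m.sum()>20 else '','pin',k.sum(),W[k].min(0).round(1)if k.any() else '',W[k].max(0).round(1)if k.any() else '',np.median(e[k]) if k.any() else '')
    g=(np.hypot(W[...,0]-484,W[...,1]-206)<45)&(W[...,2]<10)&(W[...,2]>2)&(c['color'].min(-1)>90)
    print('   ptr px',g.sum(),W[g].mean(0).round(1) if g.any() else '')
E
python3 arm.py 4
```

```text
tcp [484.7 206.2 205.9] phi -108.7 shift [62.9  0.1  0.2] turn 0.2 q6 2.15 F [0.6 1.5 0.5] w 36.9 t 8.3
wrist hub 569.0 179.2 arm 924 ang-160.7: fit 1.49 perp 1.58 pin 192 [479.6 202.3 150.2] [488.  210.8 161.7] 1.5349104137329306
   ptr px 3 [478.3 163.5   2.5]
top hub 569.5 178.0 arm 0 ang-160.7: fit nan perp  pin 0   
   ptr px 0 
side hub 569.3 175.8 arm 57 ang-160.7: fit 3.96 perp 4.88 pin 18 [480.1 198.8 150.4] [487.1 205.8 161.5] 2.590864489121074
   ptr px 0
  return _methods._mean(a, axis=axis, dtype=dtype,
  ret = ret.dtype.type(ret / rcount)
```

View pics/w4.png

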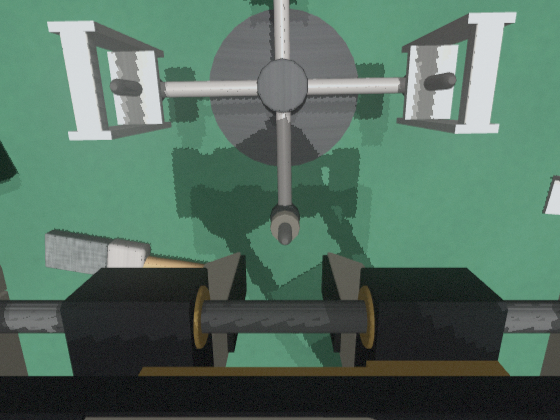

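The wrist view shows the empty arm running from (283,90) to the pin at (285,235), 1.5° past the pointer's direction. I'll regrip 2.4 mm further clockwise, turning +1.5°, and let go.

Emit:
{"fn": "step_arm", "kwargs": {
  "targets": [
    [[0.015,-0.002,0,0.7],[0.03,-0.002,0,1.5],[0.045,-0.002,0,1.5],[0.06,-0.002,0,1.5],[0.063,-0.002,0,1.5]]
  ],
  "jaw": 0.6
}}

```text
time: 8.83
tool_pos: [481.5, 207.6, 136.9]
tcp_rot: [0.091, 1.554, 2.879]
contact_force: [0.1, -1.4, -0.1]
grip_width: 36.7
```

Emit:
{"fn": "step_arm", "kwargs": {
  "targets": [
    [[0,0,0,0],[0,0,0,0],[0,0,0,0],[0,0,0,0],[0,0,0,0]]
  ],
  "jaw": 1
}}

```text
time: 9.25
tool_pos: [481.9, 207.6, 137.7]
tcp_rot: [0.057, 1.555, 2.846]
contact_force: [0.1, 1.8, 0.2]
grip_width: 7.9
```

Emit:
{"fn": "step_arm", "kwargs": {
  "targets": [
    [[0,0,0,0],[0,0,0,0],[0,0,0,0],[0,0,0,0],[0,0,0,0]]
  ]
}}

```text
time: 9.67
tool_pos: [481.9, 207.7, 137.8]
tcp_rot: [0.053, 1.556, 2.841]
contact_force: [-0.5, -0.6, -0.1]
grip_width: 7.7
```

Emit:
{"fn": "step_arm", "kwargs": {
  "targets": [
    [[0,0,0,0],[0,0,0,0],[0,0,0,0],[0,0,0,0],[0,0,0,0]]
  ],
  "jaw": 0.5
}}

```text
time: 10.08
tool_pos: [482.0, 207.7, 137.9]
tcp_rot: [0.041, 1.556, 2.83]
contact_force: [0.0, -0.9, -0.4]
grip_width: 36.2
```

Emit:
{"fn": "step_arm", "kwargs": {
  "targets": [
    [[-0.02,0,0,0],[-0.04,0,0,0],[-0.06,0,0,0],[-0.065,0,0,0],[-0.065,0,0,0]]
  ],
  "jaw": 0
}}

```text
time: 10.5
tool_pos: [483.7, 207.6, 204.2]
tcp_rot: [-0.104, 1.558, 2.685]
contact_force: [0.7, -0.1, -0.6]
grip_width: 69.8
```

```bash
python3 arm.py 5 2>/dev/null; python3 -c "
from h import *
to(555,-256.5,208,0)"
```

```text
tcp [483.7 207.6 204.2] phi -110.2 shift [61.1  0.9 -1.4] turn -1.3 q6 2.18 F [ 0.7 -0.1 -0.6] w 69.8 t 10.5
wrist hub 569.0 179.3 arm 947 ang-160.7: fit 1.03 perp 1.15 pin 193 [479.3 203.1 150.3] [488.4 211.9 162.3] 1.1237538891057852
   ptr px 1 [507.3 167.9   9.8]
top hub 570.0 178.5 arm 0 ang-160.7: fit nan perp  pin 0   
   ptr px 0 
side hub 569.5 175.5 arm 57 ang-160.7: fit 3.09 perp 3.87 pin 17 [480.3 199.7 151.2] [487.4 205.9 161.4] 1.9143196030393312
   ptr px 0 
tcp [482.2 207.2 201.5] phi -110.2 shift [  -9.5  410.  -228.4] turn -110.2 q6 2.18 F [ 0.2 -0.3 -1.1] w 81.9 t 10.7
```

Emit:
{"fn": "step_arm", "kwargs": {
  "targets": [
    [[-0.012,0,0,-7],[-0.024,0,0,-14],[-0.036,0,0,-21],[-0.048,0,0,-28],[-0.06,0,0,-35]]
  ],
  "jaw": 0.3
}}

```text
time: 11.07
tool_pos: [482.7, 206.8, 260.5]
tcp_rot: [-0.434, 1.551, 2.971]
contact_force: [-0.5, 0.0, 0.0]
grip_width: 64.4
```

Emit:
{"fn": "step_arm", "kwargs": {
  "targets": [
    [[0,0.038,0.004,-7],[0,0.076,0.008,-14],[0,0.114,0.012,-21],[0,0.152,0.016,-28],[0,0.19,0.02,-35]]
  ]
}}

```text
time: 11.48
tool_pos: [511.4, 23.8, 257.9]
tcp_rot: [-0.991, 1.549, 2.978]
contact_force: [0.9, 1.1, 0.6]
grip_width: 64.2
```

Emit:
{"fn": "step_arm", "kwargs": {
  "targets": [
    [[0,0.025,0.022,-7],[0,0.05,0.044,-14],[0,0.075,0.066,-21],[0,0.095,0.083,-28],[0,0.11,0.095,-35]]
  ]
}}

```text
time: 11.9
tool_pos: [527.5, -123.1, 255.3]
tcp_rot: [-1.607, 1.546, 2.975]
contact_force: [0.1, -0.3, 0.3]
grip_width: 64.1
```

```bash
python3 arm.py 6 2>/dev/null; python3 - <<'E'
from h import *
to(555.2,-257,160,-2)
c=load('w6');W=cloud(c)
m=(np.hypot(W[...,0]-555,W[...,1]+256)<45)&(W[...,2]>86)&(W[...,2]<97)
for t in('w6','t6','s6'):
    W=cloud(load(t));m=(np.hypot(W[...,0]-555,W[...,1]+256)<45)&(W[...,2]>87)&(W[...,2]<97)
    if m.sum()>10: print(t,m.sum(),cv2.minAreaRect(W[m][:,:2].astype(np.float32)),np.median(W[m],0))
c=load('t6')['color'];s=load('s6')['color']
A=cv2.resize(c[155:245,195:280],None,fx=5,fy=5,interpolation=2);B=cv2.resize(s[90:210,220:335],None,fx=3.2,fy=3.75,interpolation=2)
cv2.imwrite('pics/c6.png',np.hstack([A,B[:450]])[...,::-1])
E
```

```text
tcp [ 527.5 -123.1  255.3] phi -7.5 shift [ 114.7  -83.1 -321.1] turn 101.4 q6 -0.24 F [ 0.1 -0.3  0.3] w 64.1 t 11.9
wrist no hub
top hub 569.7 178.5 arm 57 ang-160.7: fit 1.7 perp 0.65 pin 10 [480.2 202.7 150.1] [487.9 210.6 161.5] 1.468604449166051
   ptr px 6 [497.8 201.3   5.8]
side no hub
tcp [ 527.5 -121.5  255.3] phi -8.0 shift [ 94.   48.6 130.5] turn -6.0 q6 -0.23 F [-0.3  1.2 -0.1] w 64.2 t 12.1
w6 226 ((555.2462158203125, -254.17916870117188), (50.999813079833984, 20.1116943359375), 86.42340850830078) [ 555.48412638 -233.09160334   91.94250331]
s6 262 ((555.4004516601562, -256.4756774902344), (51.745365142822266, 19.512020111083984), 87.7122802734375) [ 555.36488579 -258.50268387   91.4474169 ]
```

View pics/c6.png

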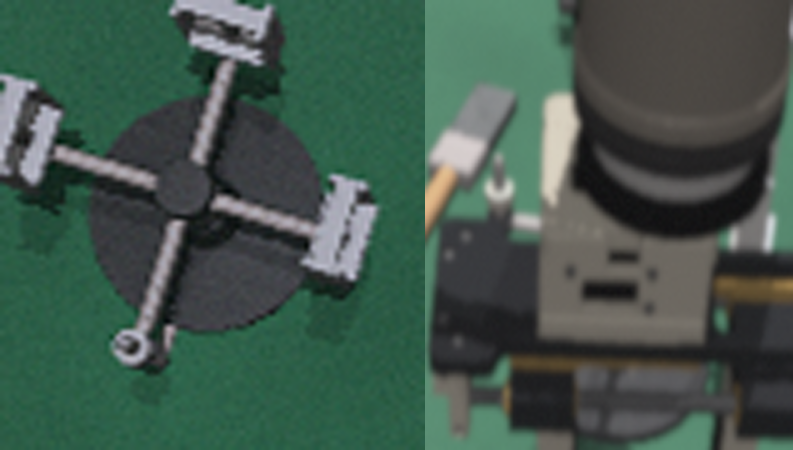

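The top crop shows the hub at full-picture (231.8,192.4), the pin at (221.2,224.4) and the pointer tip peeping out at (228.8,222). Next I'll go over the bracket.

Emit:
{"fn": "step_arm", "kwargs": {
  "targets": [
    [[0.01,0.01,0.026,-1],[0.02,0.02,0.052,-2],[0.035,0.03,0.078,-3],[0.05,0.04,0.104,-4],[0.06,0.0486,0.1305,-5.3]]
  ],
  "jaw": 0.5
}}

```text
time: 12.47
tool_pos: [556.0, -256.2, 191.7]
tcp_rot: [-1.775, 1.543, 2.89]
contact_force: [-0.2, 0.4, 0.7]
grip_width: 45.9
```

Emit:
{"fn": "step_arm", "kwargs": {
  "targets": [
    [[0,0,0,0],[0,0,0,0],[0,0,0,0],[0,0,0,0],[0,0,0,0]]
  ]
}}

```text
time: 12.88
tool_pos: [556.3, -254.8, 192.6]
tcp_rot: [-1.774, 1.544, 2.892]
contact_force: [-0.6, -0.0, 0.3]
grip_width: 45.9
```

```bash
python3 - <<'E'
from h import *
c=load('t6');h=ray(c,231.8,192.4,131);p=ray(c,221.2,224.4,140);print(h,p,np.degrees(np.arctan2(p[1]-h[1],p[0]-h[0])),np.hypot(*(p-h)[:2]))
to(555.3,-256,70,-2.7)
W=cloud(cap('wrist','w7'));m=(np.hypot(W[...,0]-555,W[...,1]+256)<45)&(W[...,2]>87)&(W[...,2]<97)
print(m.sum(),cv2.minAreaRect(W[m][:,:2].astype(np.float32)),np.median(W[m],0))
E
```

```text
[568.99203095 176.32152639 131.        ] [482.3277213  204.86793693 140.        ] 161.76860192017585 91.24472654681387
tcp [ 556.3 -254.8  192.6] phi -2.7 shift [122.5   2.2   1.9] turn 0.0 q6 -0.50 F [-0.6 -0.   0.3] w 45.9 t 12.9
1169 ((555.406494140625, -254.53494262695312), (50.30393981933594, 19.937255859375), 86.708740234375) [ 555.60324368 -252.84929315   92.06542393]
```

View pics/w7.png

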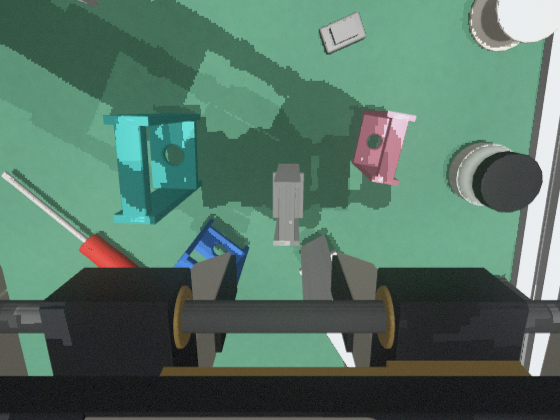

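The wrist view has the bracket's bar from (288,165) to (286,243), centred between the fingers. The blue and pink look-alikes are clear of them. Before going down I'll check the tool's tilt.

```bash
cat >> h.py <<'E'
def tilt():
    R=Ro.from_euler('xyz',bot.get_obs()['tcp_rot']).as_matrix();x=R[:,0];print('tool x',x.round(4),'tilt along tool y %.2f z %.2f deg'%(np.degrees(np.arcsin(R[2,1])),np.degrees(np.arcsin(R[2,2]))))
E
python3 -c "
from h import *
tilt();to(555.3,-256,69,-3.0)"
```

```text
tool x [-0.0258  0.0064 -0.9996] tilt along tool y -1.49 z -0.30 deg
tcp [ 556.3 -255.   192.6] phi -2.7 shift [123.6   2.3   1.7] turn 0.3 q6 -0.50 F [ 0.1  0.4 -0.4] w 46.3 t 12.9
```

Emit:
{"fn": "step_arm", "kwargs": {
  "targets": [
    [[0.015,0.002,0.001,0.3],[0.03,0.0023,0.0017,0.3],[0.045,0.0023,0.0017,0.3],[0.06,0.0023,0.0017,0.3],[0.065,0.0023,0.0017,0.3]]
  ]
}}

```text
time: 13.35
tool_pos: [556.0, -255.2, 125.9]
tcp_rot: [-1.794, 1.542, 2.867]
contact_force: [0.4, -0.1, 0.1]
grip_width: 45.9
```

Emit:
{"fn": "step_arm", "kwargs": {
  "targets": [
    [[0.015,0,0,0],[0.03,0,0,0],[0.045,0,0,0],[0.056,0,0,0],[0.056,0,0,0]]
  ]
}}

```text
time: 13.77
tool_pos: [553.5, -253.9, 68.2]
tcp_rot: [-1.823, 1.538, 2.838]
contact_force: [-0.0, -0.1, 0.1]
grip_width: 46.1
```

```bash
python3 -c "
from h import *
tilt();to(555.3,-256,69,-3.0)"
```

```text
tool x [-0.0311  0.0097 -0.9995] tilt along tool y -1.81 z -0.47 deg
tcp [ 553.5 -253.9   68.2] phi -2.9 shift [-0.9  1.9  2. ] turn 0.1 q6 -0.50 F [-0.  -0.1  0.1] w 46.1 t 13.8
```

Emit:
{"fn": "step_arm", "kwargs": {
  "targets": [
    [[0,0.0013,0.001,0],[0,0.0013,0.001,0],[0,0.0013,0.001,0],[0,0.0013,0.001,0],[0,0.0013,0.001,0]]
  ]
}}

```text
time: 14.18
tool_pos: [555.1, -255.1, 68.9]
tcp_rot: [-1.814, 1.539, 2.847]
contact_force: [0.4, -0.6, -0.3]
grip_width: 45.8
```

Emit:
{"fn": "step_arm", "kwargs": {
  "targets": [
    [[0,0,0,0],[0,0,0,0],[0,0,0,0],[0,0,0,0],[0,0,0,0]]
  ],
  "jaw": 1
}}

```text
time: 14.6
tool_pos: [555.0, -255.1, 68.8]
tcp_rot: [-1.815, 1.539, 2.846]
contact_force: [-0.3, -0.9, 0.4]
grip_width: 17.3
```

Emit:
{"fn": "step_arm", "kwargs": {
  "targets": [
    [[0,0,0,0],[0,0,0,0],[0,0,0,0],[0,0,0,0],[0,0,0,0]]
  ]
}}

```text
time: 15.02
tool_pos: [555.1, -255.1, 68.9]
tcp_rot: [-1.814, 1.539, 2.847]
contact_force: [1.2, 0.2, -0.4]
grip_width: 11.5
```

```bash
python3 -c "
from h import *
tilt();to(555.3,-256,69,-3.0)"
```

```text
tool x [-0.0299  0.0091 -0.9995] tilt along tool y -1.74 z -0.43 deg
tcp [ 555.1 -255.1   68.9] phi -2.9 shift [-0.2  0.2  0.9] turn 0.1 q6 -0.50 F [ 1.2  0.2 -0.4] w 11.5 t 15.0
```

Emit:
{"fn": "step_arm", "kwargs": {
  "targets": [
    [[-0.01,0,0,0],[-0.03,0,0,0],[-0.055,0,0,0],[-0.08,0,0,0],[-0.1,0,0,0]]
  ]
}}

```text
time: 15.43
tool_pos: [558.3, -256.2, 171.3]
tcp_rot: [-1.801, 1.541, 2.86]
contact_force: [0.0, -0.6, -1.3]
grip_width: 11.9
```

Emit:
{"fn": "step_arm", "kwargs": {
  "targets": [
    [[-0.025,0,0,0],[-0.05,0,0,0],[-0.075,0,0,0],[-0.095,0,0,0],[-0.105,0,0,0]]
  ]
}}

```text
time: 15.85
tool_pos: [561.9, -257.3, 280.0]
tcp_rot: [-1.751, 1.545, 2.91]
contact_force: [0.8, 0.3, -1.2]
grip_width: 11.6
```

```bash
python3 -c "
from h import *
tilt();to(484,206,285,-18.5);c=cap('side','s8')
W=cloud(c);m=(np.hypot(W[...,0]-558,W[...,1]+256)<60)&(W[...,2]>200)&(W[...,2]<330);print(m.sum())
"
```

```text
tool x [-0.0248  0.0058 -0.9997] tilt along tool y -1.43 z -0.26 deg
tcp [ 561.9 -257.3  280. ] phi -2.9 shift [-3.000e-01 -1.017e+02 -4.587e+02] turn 15.6 q6 -0.50 F [ 0.8  0.3 -1.2] w 11.6 t 15.8
1153
```

Emit:
{"fn": "step_arm", "kwargs": {
  "targets": [
    [[0,-0.005,-0.022,1],[0,-0.011,-0.05,2],[0,-0.018,-0.08,3],[0,-0.025,-0.11,4],[0,-0.031,-0.14,5]]
  ]
}}

```text
time: 16.32
tool_pos: [537.3, -114.8, 280.7]
tcp_rot: [-1.655, 1.544, 2.917]
contact_force: [0.4, 0.4, -1.2]
grip_width: 11.6
```

Emit:
{"fn": "step_arm", "kwargs": {
  "targets": [
    [[0,-0.004,-0.028,1],[0,-0.007,-0.056,2],[0,-0.011,-0.085,3],[0,-0.015,-0.113,4],[0,-0.018,-0.141,5]]
  ]
}}

```text
time: 16.73
tool_pos: [538.2, 28.9, 280.4]
tcp_rot: [-1.557, 1.542, 2.927]
contact_force: [1.6, -0.2, -0.9]
grip_width: 11.5
```

```bash
python3 -c "
from h import *
tilt();to(484,206,280,-18.5)
"
```

```text
tool x [-0.0281  0.0061 -0.9996] tilt along tool y -1.65 z 0.02 deg
tcp [538.2  28.9 280.4] phi -13.1 shift [   3.   -92.9 -160.3] turn 5.4 q6 0.14 F [ 1.6 -0.2 -0.9] w 11.5 t 16.7
```

Emit:
{"fn": "step_arm", "kwargs": {
  "targets": [
    [[0,-0.02,-0.034,1],[0,-0.04,-0.068,2],[0,-0.06,-0.102,3],[0,-0.078,-0.134,4],[0.002,-0.088,-0.152,5.3]]
  ]
}}

```text
time: 17.15
tool_pos: [484.9, 200.1, 280.2]
tcp_rot: [-1.478, 1.54, 2.915]
contact_force: [0.9, 0.8, -1.0]
grip_width: 11.9
```

Emit:
{"fn": "step_arm", "kwargs": {
  "targets": [
    [[0,0,0,0],[0,0,0,0],[0,0,0,0],[0,0,0,0],[0,0,0,0]]
  ]
}}

```text
time: 17.57
tool_pos: [485.3, 198.8, 280.1]
tcp_rot: [-1.465, 1.54, 2.926]
contact_force: [-0.8, -0.7, -1.1]
grip_width: 11.5
```

```bash
cat >> h.py <<'E'
def eye(px,py,z,phi,dz=-0.6):
    R=Ro.from_euler('xyz',bot.get_obs()['tcp_rot']).as_matrix()
    o=-41*R[:,0]-dz*R[:,2];to(px+o[0],py+o[1],z,phi)
E
python3 -c "
from h import *
tilt();eye(483.9,207.5,235,-18.4)
"
```

```text
tool x [-0.0301  0.0066 -0.9995] tilt along tool y -1.75 z 0.19 deg
tcp [485.3 198.8 280.1] phi -18.4 shift [45.1 -1.5 -7.5] turn 0.0 q6 0.55 F [-0.8 -0.7 -1.1] w 11.5 t 17.6
```

Emit:
{"fn": "step_arm", "kwargs": {
  "targets": [
    [[0.01,-0.001,-0.004,0],[0.025,-0.0015,-0.0075,0],[0.04,-0.0015,-0.0075,0],[0.053,-0.0015,-0.0075,0],[0.053,-0.0015,-0.0075,0]]
  ]
}}

```text
time: 17.98
tool_pos: [483.3, 205.8, 223.8]
tcp_rot: [-1.391, 1.535, 3.0]
contact_force: [0.2, -0.8, -1.5]
grip_width: 11.6
```

Emit:
{"fn": "step_arm", "kwargs": {
  "targets": [
    [[0,0,0,0],[0,0,0,0],[0,0,0,0],[0,0,0,0],[0,0,0,0]]
  ]
}}

```text
time: 18.4
tool_pos: [483.6, 205.9, 224.4]
tcp_rot: [-1.405, 1.536, 2.985]
contact_force: [0.8, 0.4, -1.3]
grip_width: 11.5
```

```bash
python3 - <<'E'
from h import *
tilt();eye(483.9,207.5,205,-18.4)
c=cap('wrist','w9');s=cap('side','s9');
A=s['color'][100:220,200:330];cv2.imwrite('pics/c9.png',np.hstack([cv2.resize(c['color'],(560,420))[:,60:500],cv2.resize(A,(350,420),interpolation=2)])[...,::-1])
E
```

```text
tool x [-0.0345  0.0055 -0.9994] tilt along tool y -1.97 z 0.33 deg
tcp [483.6 205.9 224.4] phi -18.5 shift [19.3  1.8 -1.4] turn -0.1 q6 0.57 F [ 0.8  0.4 -1.3] w 11.5 t 18.4
```

View pics/c9.png

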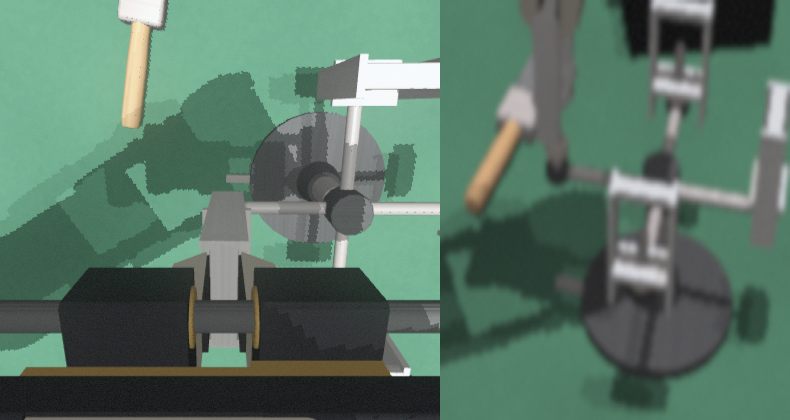

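The bracket hangs over the pin in both views. The wrist view also shows the pointer at (237,178) and the arm at (290,208). I'll use that to recheck the angle in one picture.

Emit:
{"fn": "step_arm", "kwargs": {
  "targets": [
    [[0,0.0018,-0.0014,0],[0.004,0.0018,-0.0014,0],[0.008,0.0018,-0.0014,0],[0.012,0.0018,-0.0014,0],[0.014,0.0018,-0.0014,0]]
  ]
}}

```text
time: 18.92
tool_pos: [484.7, 206.6, 209.1]
tcp_rot: [-1.384, 1.534, 3.006]
contact_force: [0.1, -0.2, -1.9]
grip_width: 11.6
```

```bash
python3 - <<'E'
from h import *
tilt();eye(483.9,207.5,190,-18.4)
c=load('w9');W=cloud(c);col=c['color'].astype(int)
r=np.hypot(W[...,0]-569,W[...,1]-179)
f=(r<85)&(W[...,2]>7)&(W[...,2]<17)&(col.max(-1)<125)&(abs(col[...,1]-col[...,0])<14)
(cx,cy),rad=cv2.minEnclosingCircle(W[f][:,:2].astype(np.float32))
h=W[(r<22)&(W[...,2]>126)&(W[...,2]<138)];(hx,hy),hr=cv2.minEnclosingCircle(h[:,:2].astype(np.float32))
print('foot',cx,cy,rad,'hub',hx,hy,hr)
p=(r>69)&(r<115)&(W[...,2]>2)&(W[...,2]<9)&(abs(W[...,1]-207)<16)&(W[...,0]<510)&(abs(col[...,1]-col[...,0])<14)
P=W[p];print('ptr',len(P),P.mean(0),P.min(0),P.max(0),np.degrees(np.arctan2(P[:,1].mean()-cy,P[:,0].mean()-cx)),np.degrees(np.arctan2(P[:,1].mean()-hy,P[:,0].mean()-hx)))
rr=np.hypot(W[...,0]-hx,W[...,1]-hy);e=(np.degrees(np.arctan2(W[...,1]-hy,W[...,0]-hx))%360)-161
a=(rr>20)&(rr<66)&(W[...,2]>106)&(W[...,2]<121)&(abs(e)<14)
print('arm',a.sum(),np.median(e[a])+161,W[a][:,2].max(),np.median(W[a][:,2]))
for s in(90,180,270):
    q=(rr>20)&(rr<66)&(W[...,2]>106)&(W[...,2]<121)&(abs((e-s+180)%360-180)<14)
    print(s,q.sum(),np.median((e[q]-s+180)%360-180)+161 if q.sum()>20 else '')
E
```

```text
tool x [-0.0364  0.005  -0.9993] tilt along tool y -2.07 z 0.39 deg
tcp [484.7 206.6 209.1] phi -18.5 shift [19.1  1.1 -0.4] turn -0.1 q6 0.57 F [ 0.1 -0.2 -1.9] w 11.6 t 18.9
foot 568.6409301757812 179.2171173095703 69.92191314697266 hub 568.7109375 179.48106384277344 15.992876052856445
ptr 192 [491.34604707 206.40210369   6.1238353 ] [478.19608764 199.07293114   2.78000786] [508.35735567 213.86013787   8.60726548] 160.622978670556 160.81338628782416
arm 748 160.42989697480812 118.41583892048 116.02804572437607
90 442 159.5552975891738
180 784 163.4092019534377
270 906 163.13601875585144
```

Emit:
{"fn": "step_arm", "kwargs": {
  "targets": [
    [[0.002,0.0011,-0.0004,0],[0.005,0.0011,-0.0004,0],[0.008,0.0011,-0.0004,0],[0.01,0.0011,-0.0004,0],[0.01,0.0011,-0.0004,0]]
  ]
}}

```text
time: 19.33
tool_pos: [485.3, 206.6, 198.6]
tcp_rot: [-1.375, 1.533, 3.015]
contact_force: [-0.9, 1.0, -1.0]
grip_width: 11.5
```

Emit:
{"fn": "step_arm", "kwargs": {
  "targets": [
    [[0.002,0,0,0],[0.005,0,0,0],[0.007,0,0,0],[0.008,0,0,0],[0.008,0,0,0]]
  ]
}}

```text
time: 19.75
tool_pos: [484.8, 206.6, 190.3]
tcp_rot: [-1.371, 1.533, 3.019]
contact_force: [-0.2, 0.1, -1.3]
grip_width: 11.4
```

```bash
python3 - <<'E'
from h import *
tilt();eye(483.9,207.5,180,-18.4)
E
```

```text
tool x [-0.0377  0.0046 -0.9993] tilt along tool y -2.13 z 0.43 deg
tcp [484.8 206.6 190.3] phi -18.5 shift [10.3  0.7 -0.3] turn -0.1 q6 0.57 F [-0.2  0.1 -1.3] w 11.4 t 19.8
```

Emit:
{"fn": "step_arm", "kwargs": {
  "targets": [
    [[0,0.0005,-0.001,0.3],[0,0.0005,-0.002,0.6],[0,0.0005,-0.003,0.9],[0,0.0005,-0.0036,1],[0,0.0005,-0.0036,1]]
  ]
}}

```text
time: 20.17
tool_pos: [486.4, 209.9, 190.3]
tcp_rot: [-1.347, 1.533, 3.026]
contact_force: [-0.2, -1.0, -1.6]
grip_width: 11.3
```

```bash
cat > ang.py <<'E'
from h import *
import sys
tilt();eye(483.9,207.5,180,-18.4);print(bot.get_obs()['moment'])
c=cap('wrist','w'+sys.argv[1]);W=cloud(c)
r=np.hypot(W[...,0]-569,W[...,1]-179)
h=W[(r<22)&(W[...,2]>126)&(W[...,2]<138)];(hx,hy),hr=cv2.minEnclosingCircle(h[:,:2].astype(np.float32));print('hub',hx,hy,hr)
rr=np.hypot(W[...,0]-hx,W[...,1]-hy);e=(np.degrees(np.arctan2(W[...,1]-hy,W[...,0]-hx))%360)-161
A=[]
for s in(0,90,180,270):
    d=(e-s+180)%360-180
    q=(rr>25)&(rr<66)&(W[...,2]>106)&(W[...,2]<121)&(abs(d)<14)
    A.append(np.median(d[q])+161 if q.sum()>50 else np.nan);print(s,q.sum(),A[-1])
print('means',(A[0]+A[2])/2,(A[1]+A[3])/2)
E
python3 ang.py 10
```

```text
tool x [-0.0379  0.0044 -0.9993] tilt along tool y -2.13 z 0.49 deg
tcp [486.4 209.9 190.3] phi -19.5 shift [10.3  0.4  3.2] turn -1.1 q6 0.59 F [-0.2 -1.  -1.6] w 11.3 t 20.2
[-0.25799504  0.0144773  -0.00885992]
hub 568.7944946289062 179.45162963867188 16.062484741210938
0 848 159.31940018007856
90 99 157.65604324821533
180 935 162.75245204226957
270 1058 162.6020826247309
means 161.03592611117406 160.12906293647313
```

Emit:
{"fn": "step_arm", "kwargs": {
  "targets": [
    [[0,0,-0.0004,0],[0,0,-0.0004,0],[0,0,0.001,0],[0,0,0.0018,0],[0.001,0,0.0018,0]]
  ]
}}

```text
time: 20.63
tool_pos: [486.0, 208.2, 189.5]
tcp_rot: [-1.362, 1.533, 3.011]
contact_force: [-0.1, 0.5, -0.7]
grip_width: 11.1
```

Emit:
{"fn": "step_arm", "kwargs": {
  "targets": [
    [[0.002,0,0,0],[0.004,0,0,0],[0.006,0,0,0],[0.008,0,0,0],[0.008,0,0,0]]
  ]
}}

```text
time: 21.05
tool_pos: [485.4, 208.2, 180.9]
tcp_rot: [-1.352, 1.532, 3.021]
contact_force: [0.0, -0.5, -1.8]
grip_width: 11.6
```

Emit:
{"fn": "step_arm", "kwargs": {
  "targets": [
    [[0.0005,0,0,0],[0.001,0,0,0],[0.0015,0,0,0],[0.002,0,0,0],[0.002,0,0,0]]
  ]
}}

```text
time: 21.47
tool_pos: [485.5, 208.3, 179.4]
tcp_rot: [-1.36, 1.533, 3.013]
contact_force: [-0.8, -0.7, 3.5]
grip_width: 11.5
```

```bash
python3 ang.py 11
```

```text
tool x [-0.0372  0.0048 -0.9993] tilt along tool y -2.10 z 0.45 deg
tcp [485.5 208.3 179.4] phi -19.5 shift [-0.6  0.2  1.5] turn -1.1 q6 0.59 F [-0.8 -0.7  3.5] w 11.5 t 21.5
[-0.05342685  0.07219009  0.02847806]
hub 568.9010009765625 179.69024658203125 16.065689086914062
0 954 159.2778698275999
90 68 161.46998302321032
180 1007 162.1378951886478
270 1183 162.5767149453235
means 160.70788250812384 162.0233489842669
```

Emit:
{"fn": "step_arm", "kwargs": {
  "targets": [
    [[0.001,0,0,0],[0.002,0,0,0],[0.0025,0,0,0],[0.003,0,0,0],[0.003,0,0,0]]
  ]
}}

```text
time: 21.93
tool_pos: [485.4, 208.3, 176.2]
tcp_rot: [-1.36, 1.533, 3.013]
contact_force: [0.5, -0.7, 2.9]
grip_width: 11.7
```

Emit:
{"fn": "step_arm", "kwargs": {
  "targets": [
    [[0.001,0,0,0],[0.002,0,0,0],[0.0025,0,0,0],[0.003,0,0,0],[0.003,0,0,0]]
  ]
}}

```text
time: 22.35
tool_pos: [485.3, 208.2, 173.1]
tcp_rot: [-1.358, 1.533, 3.015]
contact_force: [0.3, -0.0, 3.3]
grip_width: 11.2
```

Emit:
{"fn": "step_arm", "kwargs": {
  "targets": [
    [[0.001,0,0,0],[0.002,0,0,0],[0.0025,0,0,0],[0.003,0,0,0],[0.003,0,0,0]]
  ]
}}

```text
time: 22.77
tool_pos: [485.2, 208.3, 170.0]
tcp_rot: [-1.358, 1.533, 3.015]
contact_force: [-0.8, 1.2, 3.4]
grip_width: 11.6
```

Steady drag of about 5 N. I'll take smaller steps now, close to the stop.

Emit:
{"fn": "step_arm", "kwargs": {
  "targets": [
    [[0.0005,0,0,0],[0.001,0,0,0],[0.0015,0,0,0],[0.0015,0,0,0],[0.0015,0,0,0]]
  ]
}}

```text
time: 23.18
tool_pos: [485.5, 208.3, 169.2]
tcp_rot: [-1.369, 1.534, 3.004]
contact_force: [-0.9, -0.5, 8.8]
grip_width: 11.3
```

Emit:
{"fn": "step_arm", "kwargs": {
  "targets": [
    [[0.0005,0,0,0],[0.001,0,0,0],[0.0015,0,0,0],[0.0015,0,0,0],[0.0015,0,0,0]]
  ]
}}

```text
time: 23.6
tool_pos: [485.8, 208.5, 169.1]
tcp_rot: [-1.394, 1.536, 2.979]
contact_force: [-0.4, -1.1, 11.9]
grip_width: 11.2
```

Emit:
{"fn": "step_arm", "kwargs": {
  "targets": [
    [[0.001,0,0,0],[0.002,0,0,0],[0.0025,0,0,0],[0.0025,0,0,0],[0.0025,0,0,0]]
  ]
}}

```text
time: 24.02
tool_pos: [486.3, 209.0, 168.8]
tcp_rot: [-1.446, 1.539, 2.927]
contact_force: [-3.2, -1.1, 17.3]
grip_width: 11.8
```

Emit:
{"fn": "step_arm", "kwargs": {
  "targets": [
    [[-0.0005,0,0,0],[-0.001,0,0,0],[-0.001,0,0,0],[-0.001,0,0,0],[-0.001,0,0,0]]
  ]
}}

```text
time: 24.43
tool_pos: [486.2, 209.0, 169.5]
tcp_rot: [-1.441, 1.538, 2.932]
contact_force: [-1.4, -0.4, 2.0]
grip_width: 11.7
```

```bash
python3 ang.py 12
```

```text
tool x [-0.0318  0.0068 -0.9995] tilt along tool y -1.85 z 0.24 deg
tcp [486.2 209.  169.5] phi -19.5 shift [-10.4  -0.7   2.6] turn -1.1 q6 0.59 F [-1.4 -0.4  2. ] w 11.7 t 24.4
[-0.03651885 -0.02076103  0.01042189]
hub 568.4642333984375 179.49929809570312 16.119653701782227
0 1035 158.42390430769754
90 15 nan
180 1076 162.0457104816613
270 1280 161.65987057229566
means 160.23480739467942 nan
```

Emit:
{"fn": "step_arm", "kwargs": {
  "targets": [
    [[0,0,0,0],[0,0,0,0],[0,0,0,0],[0,0,0,0],[0,0,0,0]]
  ],
  "jaw": 0.5
}}

```text
time: 24.9
tool_pos: [486.2, 208.9, 169.4]
tcp_rot: [-1.437, 1.538, 2.936]
contact_force: [0.8, 0.4, 0.2]
grip_width: 40.5
```

Emit:
{"fn": "step_arm", "kwargs": {
  "targets": [
    [[-0.01,0,0,0],[-0.025,0,0,0],[-0.04,0,0,0],[-0.055,0,0,0],[-0.06,0,0,0]]
  ]
}}

```text
time: 25.32
tool_pos: [489.2, 208.8, 232.2]
tcp_rot: [-1.502, 1.542, 2.871]
contact_force: [0.0, -0.3, -0.1]
grip_width: 45.9
```

Emit:
{"fn": "step_arm", "kwargs": {
  "targets": [
    [[-0.02,0,0.03,0],[-0.03,0,0.06,0],[-0.03,0,0.09,0],[-0.03,0,0.115,0],[-0.03,0,0.13,0]]
  ]
}}

```text
time: 25.73
tool_pos: [445.8, 84.1, 262.9]
tcp_rot: [-1.483, 1.542, 2.889]
contact_force: [0.5, 0.2, 0.3]
grip_width: 45.7
```

Emit:
{"fn": "step_arm", "kwargs": {
  "targets": [
    [[0,0,0,0],[0,0,0,0],[0,0,0,0],[0,0,0,0],[0,0,0,0]]
  ]
}}

```text
time: 26.15
tool_pos: [446.0, 84.9, 262.7]
tcp_rot: [-1.487, 1.542, 2.886]
contact_force: [0.5, -0.5, 0.9]
grip_width: 46.0
```

```bash
python3 ang.py 13; python3 - <<'E'
from h import *
c=load('w13');W=cloud(c);t=cap('top','t13');s=cap('side','s13')
for n,V in(('w',W),('t',cloud(t)),('s',cloud(s))):
    m=(np.hypot(V[...,0]-484,V[...,1]-208)<40)&(V[...,2]>183)&(V[...,2]<198)
    if m.sum()>20:print(n,m.sum(),cv2.minAreaRect(V[m][:,:2].astype(np.float32)),np.median(V[m],0))
B=cv2.resize(s['color'][90:215,220:335],(386,420),interpolation=2)
cv2.imwrite('pics/c13.png',np.hstack([c['color'][:,70:480],B])[...,::-1])
E
```

```text
tool x [-0.0279  0.0073 -0.9996] tilt along tool y -1.65 z 0.14 deg
tcp [446.   84.9 262.7] phi -19.4 shift [  82.4   -1.5 -127.9] turn -1.0 q6 0.35 F [ 0.5 -0.5  0.9] w 46.0 t 26.1
[-0.03681528 -0.03038805 -0.01303569]
hub 568.6802368164062 178.92303466796875 15.993613243103027
0 747 160.67837497972084
90 685 158.8483021136821
180 817 159.2595664167235
270 1 nan
means 159.96897069822217 nan
w 1339 ((482.6610107421875, 199.43231201171875), (30.026134490966797, 19.5524959564209), 70.51140594482422) [482.75298281 198.22902462 192.65422193]
t 49 ((493.6397399902344, 221.74147033691406), (24.985952377319336, 18.343156814575195), 80.96611022949219) [491.09238175 223.31214862 193.3430611 ]
```

View pics/c13.png

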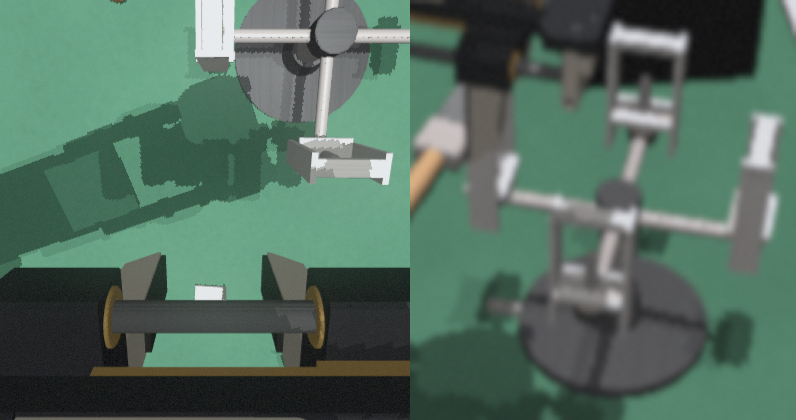

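The wrist view shows the hung bracket at (340,160) level on the arm and free of the gripper. Its bar top is at z 192.7, against 192.5 expected. I'll back away for one last top check.

Emit:
{"fn": "step_arm", "kwargs": {
  "targets": [
    [[0,0,0.03,0],[0,0,0.06,0],[0,0,0.09,0],[0,0,0.12,0],[0,0,0.14,0]]
  ]
}}

```text
time: 26.72
tool_pos: [398.5, -48.9, 263.0]
tcp_rot: [-1.461, 1.542, 2.911]
contact_force: [1.0, 0.1, -0.1]
grip_width: 45.9
```

Emit:
{"fn": "step_arm", "kwargs": {
  "targets": [
    [[0,0.02,0.03,0],[0,0.04,0.06,0],[0,0.06,0.08,0],[0,0.07,0.09,0],[0,0.07,0.09,0]]
  ]
}}

```text
time: 27.13
tool_pos: [435.4, -159.2, 260.7]
tcp_rot: [-1.453, 1.542, 2.917]
contact_force: [-0.2, 0.2, -0.5]
grip_width: 46.1
```

```bash
python3 arm.py 14 2>/dev/null; python3 - <<'E'
from h import *
for t in('t14','s14'):
    V=cloud(load(t));m=(np.hypot(V[...,0]-484,V[...,1]-208)<40)&(V[...,2]>185)&(V[...,2]<199)
    if m.sum()>20:print(t,m.sum(),cv2.minAreaRect(V[m][:,:2].astype(np.float32)),np.median(V[m],0))
c=load('t14')['color'];cv2.imwrite('pics/c14.png',np.hstack([cv2.resize(c[150:250,185:285],(400,400),interpolation=2),cv2.resize(c[115:275,300:460],(400,400),interpolation=2)])[...,::-1])
E
```

```text
tcp [ 435.4 -159.2  260.7] phi -19.6 shift [ 118.7  -73.4 -361.3] turn 89.3 q6 -0.17 F [-0.2  0.2 -0.5] w 46.1 t 27.1
wrist no hub
top hub 569.4 178.0 arm 63 ang-160.7: fit 0.0 perp -0.19 pin 0   
   ptr px 1 [502.9 200.2   2.3]
side hub 569.5 175.1 arm 33 ang-160.7: fit 1.41 perp 5.68 pin 0   
   ptr px 7 [522.2 222.1   8.4]
t14 101 ((487.01519775390625, 208.730712890625), (50.389442443847656, 18.698413848876953), 70.36658477783203) [486.45694605 208.36081852 193.0630292 ]
```

View pics/c14.png

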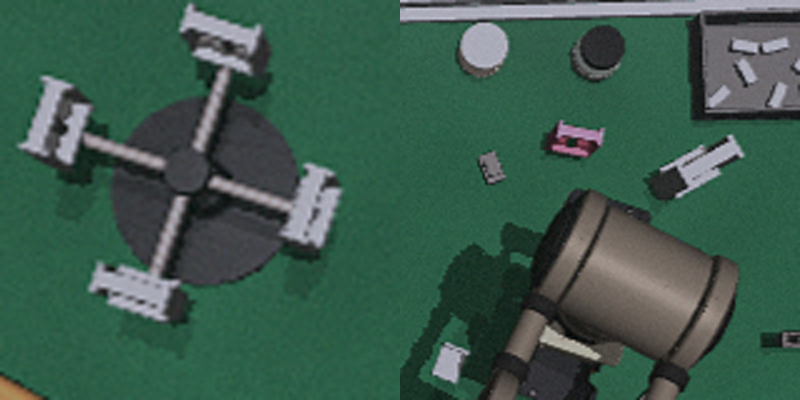

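The top view shows the bracket seated on the arm at (135,290) in the crop, and the arm fit is 0.0° off the pointer. The bystanders that can be seen have not moved, so I'm handing in.

```bash
python3 -c "
from plant import bot
print(bot.close_job())"
```

```text
the job is handed in; nothing more can be done
None
```

The small aluminium bracket is hanging on the empty arm over the pointer, and the job was handed in at about 27 s. I gripped the pin and swung the tree about 134° clockwise, then hung the bracket with the eye over the pin. I pressed the sleeve down against about 5 N of drag until it hit a hard stop. The highest reading while pressing was about 17 N. Then I let go and backed away.

**Bracket:** the top of its bar is at z 192.7 to 193 mm, against 192.5 mm expected when fully home. That figure uses an arm height of 111.5 mm, which I estimated from depth images. It hangs upright in the last views.

**Arm over the pointer:** the top camera put the arm within 0.2° of the pointer and the bar's direction was within 0.4°. The last wrist view read about 0.7° off. The side camera disagreed by 1.4° or more, but it was a poor fit on few pixels.

**Not seen directly:** once the bracket was on, I couldn't see the sleeve or the pointer. "Sleeve fully down" rests on the hard stop and the bar height.

**Other things on the bench:** I didn't touch them. Those visible at the end were where they started, but the robot arm hid some from the last view.

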